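# Draw the spent gas-filter cartridge out of its bowl with the double hook

### The job

The head is off the incubators' gas filter and the spent cartridge has to come out of the deep clear bowl: take the double hook from its pot, feel for the cartridge's wire bail, which has flopped to one side or the other, and with it draw the cartridge up out of its tight seal, gently, without forcing it and without levering on the bowl. Stand the cartridge upright in the white tray, touching it with nothing but the hook and setting it down softly, and free the hook from the bail. Then hang the hook back in its pot and leave everything else on the bench where it is.

Things in the scene. Friction and masses are not known exactly. Their poses are not given: they have to be found in the camera images.
- bowl: the deep clear-plastic filter bowl whose head has been taken off, fixed on a 130 x 110 x 8 mm aluminium plate on the bench. Round bore 60 mm across, wall 6 mm (72 mm outside), open at the top: rim 130 mm above the bench; the cartridge stands 20 mm above the bench on a steel seat that springs down 5 mm (2 N/mm) and then is solid. Origin: on the bore's axis at bench height; z is the bore's axis, upwards
- cartridge_mid (a point): the spent filter cartridge standing in the bowl: a white pleated cylinder 52 mm across and 46 mm tall with a flat underside, 0.25 kg (0.19 to 0.34). The point is its centre half-way up: flat top face 23 mm above it, underside 23 mm below; z is its axis. A wire bail is hinged on its top
- bail_hinge (a point): middle of the bail's hinge line (along this x), on the cartridge's axis, 6 mm above its top face. The bail is an arch of 3.6 mm steel wire, legs 30 mm apart, crown 22 mm from the hinge. It swings freely about x between firm stops 35 degrees from upright and leans on one of them, to +y or -y, which is NOT reported: its crown is then 13 mm to that side, 18 mm above this point
- seal_lip (a point): rubber lip round the inside of the bowl, 12 mm above the cartridge's underside, that grips the cartridge's foot. Weight and lip together take about 8 to 16 N to pull the cartridge up the first 16 mm; then it hangs free. It slides best pulled in line with the bore, with the bail upright over its middle
- hook_grip (a point): centre of the double hook's handle (hook 0.16 kg): black, upright, 26 mm (x) by 16 mm (y), 50 mm tall, made to be gripped across the 16 mm. Below it a round collar 44 mm across, 5 mm thick, underside 30 mm below this point, then a boss 25 mm across, 8 mm long, then a straight 5 mm steel shank on the handle's axis down to the crossbar. z is up along the shank
- hook_bar (a point): middle of the crossbar at the double hook's foot, 118 mm below the handle's centre. The bar, 5 mm thick, runs along this +y and -y; 11 mm out on each side it turns up into a tip whose top is 7.5 mm above this point, so that each side is a hook with a throat 6 mm wide between shank and tip
- pot_rim (a point): the steel pot the hook hangs in, fixed: round, 112 mm high, with a 32 mm wide bore 104 mm deep. The point is the centre of the mouth at the rim; the hook's collar rests on this rim, with the boss in the bore, shank down, turned any way
- tray_in (a point): the white tray, fixed: 190 x 150 mm (x, y) outside, walls 4 mm thick, rim 22 mm above the bench. The point is the centre of its inner floor
- fresh_cartridge: a new cartridge, same size as the spent one, standing on the bench; origin in the middle of its underside. A bystander
- filter_head: the aluminium filter head, 80 mm across, 48 mm high, with two 18 mm brass ports (116 mm over both), lying on the bench; origin in the middle of its underside. A bystander
- bowl_ring: the rubber ring of the bowl, 80 mm across, 5 mm thick, flat on the bench; origin in the middle of its underside. A bystander
- dish_stack: a stack of three culture dishes, 62 mm across, 42 mm high; origin in the middle of its underside. A bystander
- media_bottle: a bottle, 54 mm across, 110 mm high; origin in the middle of its underside. A bystander
- tip_rack: a pipette tip rack, 85 x 120 mm, 55 mm high; origin in the middle of its underside. A bystander
- spanner: a flat pin spanner, 130 mm long, 6 mm thick, flat on the bench; origin in the middle of its underside. A bystander
There are look-alikes about, which are no part of the job. Leave any pink look-alike of the part that bears hook_grip alone.

How it is judged:
By the outcome, as a careful person would: the job done as asked, in the order asked, and still so for the second after the job is handed in, with the robot touching nothing.
It also fails if it takes over 72 s, if anything falls off the work surface, if the arm or the gripper's body presses on something with over 40 N, if the wrist force passes 120 N, or if a joint passes its speed limit or range.

### The arm

A 6-joint arm with a two-finger parallel gripper is mounted at the origin on the work surface. World frame = base frame: x ahead of the robot, y to its left, z up, the work surface at z = 0. Lengths are in m, angles in rad, forces in N, time in s.
With the tool pointing down it reaches from about 0.4 to 0.825 m from the base axis. Payload 7 kg.
Tool frame: the origin (TCP) lies at the very end of the fingers, on their centre line; the grasp point (between the pads) lies 19 mm behind it (bot.grasp_offset is the distance from the TCP to the grasp point, in m); x points along the fingers, z is the direction in which the jaws open and shut, and the axes are right-handed (so a half turn about x gives the same grasp; the last joint's range is limited). The gripper opens to 88 mm and grips with 3 to 60 N. Pads are 19 mm wide; open, the fingers measure 130 mm over their backs; the gripper's body (78 mm by 193 mm) begins 47 mm behind the grasp point.
Start: joints at [1.606, 0.359, 0.012, 0, -1.224, -0.288], TCP at [0.169, 0.654, 0.227] pointing down, gripper open.
Joint ranges: [-3.07, 3.07], [-1.43, 2.12], [-1.02, 1.25], [-3.03, 1.67], [-3.05, -0], [-3.03, 3.03]. Speed limits (rad/s): [2.39, 2.39, 3.01, 3.14, 3.14, 3.14].

### API

Orientations are given as a unit quaternion [w, x, y, z].
In Python, from bench import bot, monitor, get_image gives the robot as it stands. Calls block until the motion is done:
- bot.reach(position, orientation): joint-space move of the TCP to a pose.
- bot.servo_line(position, attitude=None, speed=0.15, force_limit=None): straight line of the TCP; attitude=None keeps the orientation; speed is the mean speed in m/s. With force_limit (N) it stops when the force on the tool has changed by that much, and returns True; else False.
- bot.move_joints(angles): joint-space move.
- bot.gripper_to(opening): finger opening in m; the grip force is fixed at half the most; returns when the fingers have stopped.
- bot.hold(seconds).
- bot.ik(position, orientation): joint angles nearest the present ones, or None.
- monitor.get_state(): the state.
- get_image(name): name is "scene" or "top" or "wrist"; returns a dict with "frame" (420x560x3 uint8, red, green, blue), "range_z" (420x560 float32, m along the optical axis (not along the pixel's ray), 0 where there is no reading), "fx", "fy", "cx", "cy" (pixels), "view" (4x4, takes a point from world to camera coordinates). Camera axes: x right, y up, looking along -z (the intrinsics and any distortion apply to the point x, -y, -z); pixel columns grow to the right and rows downward; lengths in m; the calibration is good to about 2 mm. A picture is of the moment at which its call begins.
A pose or a line that the arm cannot do raises bot.Unreachable and nothing moves.
- bot.finish_job(): hands the job in, once; it reports no verdict.
The state is a dict: "time_s": time; "joints": joint angles; "qvel": joint speeds; "joint_torque": joint torques, N m; "eef_pos": TCP position; "tcp_rot": TCP orientation; "contact_force": force on the tool from outside, world axes, zero at the start; "ft_torque": the same for the moment, N m; "gripper_width": finger opening in m.
Only numpy, scipy, OpenCV 4.12 (cv2) and the standard library are available. Lean on these libraries where they do the work, as an engineer would, in place of code of your own. Each camera call takes 0.05 s, during which the arm holds its last target.

## Working session

There is one attempt and no reset: what is moved stays moved. The work goes in short steps, each a Python script; the robot and the scene stay as the last script left them, time stands still between calls to the robot, and variables do not carry over. Pictures are saved under pics/ and viewed, and the job is handed in when it is done.

```bash
ls; mkdir -p pics; python3 - <<'E'
from bench import bot, monitor, get_image
import cv2, numpy as np
for n in ["scene","top","wrist"]:
    d=get_image(n); cv2.imwrite(f"pics/{n}0.png",d["frame"][:,:,::-1])
    np.savez(f"pics/{n}0.npz",**d)
    print(n,d["fx"],d["fy"],d["cx"],d["cy"],np.round(d["view"],3).tolist(),[k for k in d])
s=monitor.get_state(); print(s)
E
```

```text
pics
scene 436.8607587135823 436.8607587135823 288.1451822265607 207.65772972204792 [[0.759, 0.651, 0.013, -0.42], [-0.443, 0.502, 0.743, 0.164], [0.477, -0.569, 0.67, -1.356], [0.0, 0.0, 0.0, 1.0]] ['frame', 'range_z', 'fx', 'fy', 'cx', 'cy', 'view']
top 427.9966577214304 427.9966577214304 277.24752001880296 214.03207316804387 [[0.02, -1.0, 0.007, -0.016], [0.984, 0.02, 0.178, -0.57], [-0.178, 0.003, 0.984, -0.94], [0.0, 0.0, 0.0, 1.0]] ['frame', 'range_z', 'fx', 'fy', 'cx', 'cy', 'view']
wrist 334.57827977283796 334.57827977283796 272.2027021726354 206.58842081338392 [[-0.249, -0.968, 0.001, 0.676], [0.921, -0.238, -0.309, 0.038], [0.299, -0.076, 0.951, -0.391], [0.0, 0.0, 0.0, 1.0]] ['frame', 'range_z', 'fx', 'fy', 'cx', 'cy', 'view']
{'time_s': 0.15, 'joints': array([ 1.60612525e+00,  3.59230210e-01,  1.12605930e-02, -2.72813690e-04,
       -1.22407804e+00, -2.88110423e-01]), 'qvel': array([ 0.00181097, -0.00141412,  0.0018307 ,  0.0016179 ,  0.0011258 ,
        0.00056646]), 'joint_torque': array([-1.75718251e-03, -5.83273101e+01,  2.93288237e+01,  7.00115874e+00,
        8.74554418e-03, -1.07953613e-04]), 'eef_pos': array([0.16873671, 0.6531865 , 0.22582574]), 'tcp_rot': array([-0.43326451, -0.55872691, -0.4326522 ,  0.5593909 ]), 'contact_force': array([ 0.39227312, -0.41312311, -0.20266255]), 'ft_torque': array([-0.00641634, -0.05503395,  0.0289819 ]), 'gripper_width': 0.08763251016320378}
```

View pics/scene0.png

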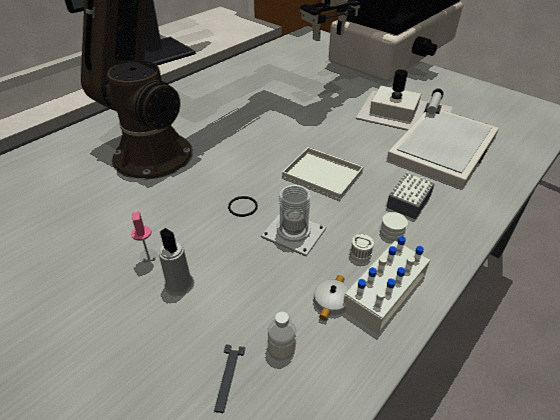

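View pics/top0.png

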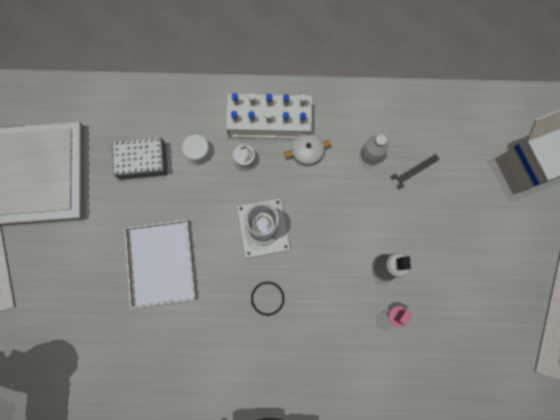

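View pics/wrist0.png

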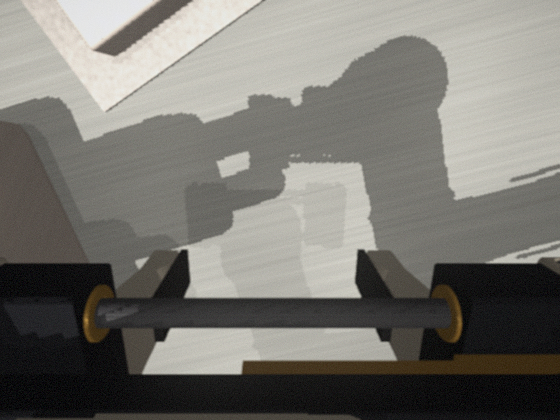

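The top view shows the bowl at about (263,222), the hook and pot at (402,264), the pink decoy at (400,316) and the tray at (160,264). I'll write helpers and zoom in.

```bash
cat > h.py <<'E'
import numpy as np, cv2
def ray(d,u,v):
    V=np.asarray(d["view"]); R=V[:3,:3]; c=-R.T@V[:3,3]
    r=R.T@np.array([(u-d["cx"])/d["fx"],-(v-d["cy"])/d["fy"],-1.0]); return c,r
def onz(d,u,v,z):
    c,r=ray(d,u,v); return c+r*(z-c[2])/r[2]
def proj(d,p):
    V=np.asarray(d["view"]); q=V[:3,:3]@np.asarray(p)+V[:3,3]
    return np.array([d["cx"]+d["fx"]*q[0]/-q[2], d["cy"]-d["fy"]*q[1]/-q[2]])
def cloud(d):
    z=d["range_z"]; h,w=z.shape; u,v=np.meshgrid(np.arange(w),np.arange(h))
    V=np.asarray(d["view"]); R=V[:3,:3]
    P=np.stack([(u-d["cx"])/d["fx"]*z,-(v-d["cy"])/d["fy"]*z,-z],-1)
    return (P-V[:3,3])@R   # R.T @ (p-t)
def crop(d,u0,u1,v0,v1,s,name):
    cv2.imwrite(name,cv2.resize(d["frame"][v0:v1,u0:u1,::-1],None,fx=s,fy=s,interpolation=cv2.INTER_CUBIC))
E
python3 - <<'E'
from h import *
t=dict(np.load("pics/top0.npz")); s=dict(np.load("pics/scene0.npz"))
crop(t,230,430,190,340,4,"pics/t1.png")
crop(s,120,320,170,310,4,"pics/s1.png")
print(onz(t,263,224,.13),onz(t,402,264,.167),onz(t,160,264,0.02))
P=cloud(t)
for u,v in [(263,224),(403,264),(160,264),(395,270),(300,250)]: print(u,v,P[v,u],t["range_z"][v,u])
P=cloud(s)
for u,v in [(168,240),(294,190),(325,172),(175,285)]: print(u,v,P[v,u])
E
```

```text
[0.53398123 0.02597736 0.13      ] [ 0.45290343 -0.25549496  0.167     ] [0.45164814 0.26745202 0.02      ]
263 224 [0.54461386 0.02802804 0.06198315] 0.9760417
403 264 [ 0.45319018 -0.25857034  0.1634164 ] 0.86081123
160 264 [0.45270851 0.27237464 0.00154439] 1.018414
395 270 [ 0.44356382 -0.25585047  0.11417733] 0.90754074
300 250 [ 4.93000765e-01 -6.05861621e-02 -4.44766285e-04] 1.0285469
168 240 [ 0.46903256 -0.27329086  0.15650216]
294 190 [0.52631577 0.05077624 0.11600431]
325 172 [0.45754691 0.27882568 0.00539263]
175 285 [ 0.47473077 -0.28588981  0.02955873]
```

```bash
sleep 1
```

```text
(no output)
```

View pics/t1.png

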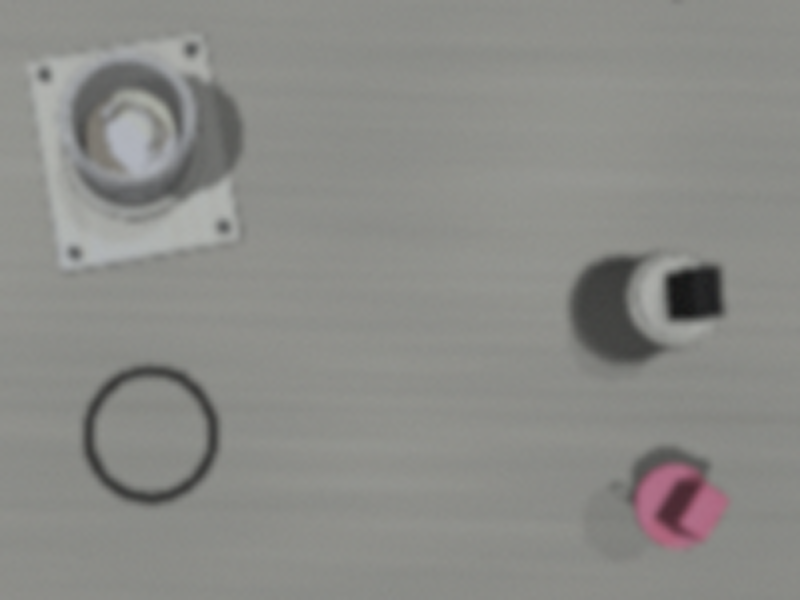

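View pics/s1.png

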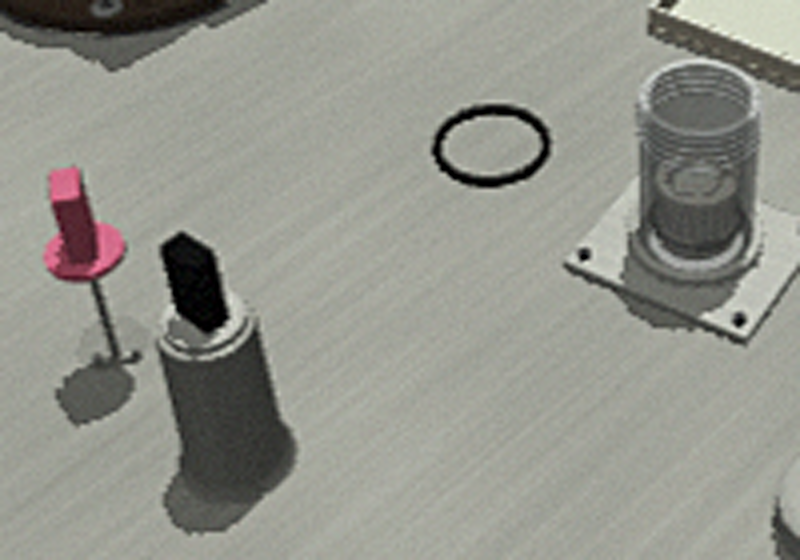

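The black hook hangs in the pot and the pink one stands free. The bail isn't resolved from here. I'll compute the wrist camera's mount so I can view the bowl and pot closely.

```bash
cat >> h.py <<'E'
from scipy.spatial.transform import Rotation as Ro
def q2R(q): return Ro.from_quat(np.r_[q[1:],q[0]]).as_matrix()
def R2q(R): q=Ro.from_matrix(R).as_quat(); return np.r_[q[3],q[:3]]
def down(yaw): # tool x down, jaw axis z at angle yaw in the horizontal
    x=np.array([0,0,-1.]); z=np.array([np.cos(yaw),np.sin(yaw),0]); return R2q(np.stack([x,np.cross(z,x),z],1))
E
python3 - <<'E'
from h import *
from bench import bot,monitor
w=dict(np.load("pics/wrist0.npz")); st=monitor.get_state()
V=w["view"]; c=-V[:3,:3].T@V[:3,3]; R=q2R(st["tcp_rot"])
print("cam in tool",R.T@(c-st["eef_pos"]),"view dir in tool",R.T@(-V[2,:3]), "up",R.T@V[1,:3])
print(R, bot.grasp_offset)
t=dict(np.load("pics/top0.npz")); P=cloud(t)
# pink heights
hsv=cv2.cvtColor(t["frame"],cv2.COLOR_RGB2HSV); m=(hsv[...,0]>160)&(hsv[...,1]>80); print("pink z",P[m][:,2].max(),np.median(P[m],0))
pb=P[np.linalg.norm(P[...,:2]-[.455,-.258],axis=-1)<.03]; print(pb[:,2].max())
for yaw in np.arange(-180,180,30):
    r=[]
    for p in ([.534,.026,.2],[.453,-.255,.2],[.45,.27,.2],[.534,.026,.33]):
        j=bot.ik(p,down(np.radians(yaw))); r.append(None if j is None else np.round(j[[0,5]],2))
    print(yaw,r)
E
```

```text
cam in tool [-0.1569627   0.08367135 -0.00132564] view dir in tool [ 9.51184237e-01 -3.08623550e-01  2.25973722e-04] up [ 3.08623633e-01  9.51183976e-01 -7.04748502e-04]
[[-2.12220802e-04  9.68197302e-01 -2.50187808e-01]
 [-1.25959766e-03 -2.50187874e-01 -9.68196489e-01]
 [-9.99999184e-01  1.09664541e-04  1.27263412e-03]] 0.0188
pink z 1.0266808857753214 [ 0.34957098 -0.26071012  0.10255056]
0.16848541156005856
-180 [array([ 0.42, -0.42]), array([-0.13,  0.13]), array([ 0.91, -0.91]), array([ 0.42, -0.42])]
-150 [array([0.42, 0.11]), array([-0.13,  0.66]), array([ 0.91, -0.39]), array([0.42, 0.11])]
-120 [array([0.42, 0.63]), array([-0.13,  1.18]), array([0.91, 0.13]), array([0.42, 0.63])]
-90 [array([0.42, 1.16]), array([-0.13,  1.71]), array([0.91, 0.66]), array([0.42, 1.16])]
-60 [array([0.42, 1.68]), array([-0.13,  2.23]), array([0.91, 1.18]), array([0.42, 1.68])]
-30 [array([0.42, 2.2 ]), array([-0.13,  2.75]), array([0.91, 1.7 ]), array([0.42, 2.2 ])]
0 [array([0.42, 2.73]), array([-0.13, -3.01]), array([0.91, 2.23]), array([0.42, 2.73])]
30 [None, array([-0.13, -2.48]), array([0.91, 2.75]), None]
60 [array([ 0.42, -2.51]), array([-0.13, -1.96]), array([ 0.91, -3.01]), array([ 0.42, -2.51])]
90 [array([ 0.42, -1.99]), array([-0.13, -1.44]), array([ 0.91, -2.49]), array([ 0.42, -1.99])]
120 [array([ 0.42, -1.46]), array([-0.13, -0.91]), array([ 0.91, -1.96]), array([ 0.42, -1.46])]
150 [array([ 0.42, -0.94]), array([-0.13, -0.39]), array([ 0.91, -1.44]), array([ 0.42, -0.94])]
```

```bash
cat >> h.py <<'E'
CT=np.array([-0.157,0.0837,-0.0013]); VD=np.array([.9512,-.3086,0])
def camlook(cam,yaw):
    # pose with wrist camera at cam looking straight down, jaw axis at yaw
    z=np.array([np.cos(yaw),np.sin(yaw),0]); vd=np.array([0,0,-1.])
    # in the tool frame: vd=VD, z=(0,0,1), n=z x vd
    A=np.stack([VD,np.cross([0,0,1],VD),[0,0,1]],1); B=np.stack([vd,np.cross(z,vd),z],1)
    R=B@A.T; return np.asarray(cam)-R@CT, R2q(R)
E
cat > look.py <<'E'
from h import *
from bench import bot,monitor,get_image
def snap(name,cam="wrist"):
    d=get_image(cam); np.savez(f"pics/{name}.npz",**d); cv2.imwrite(f"pics/{name}.png",d["frame"][:,:,::-1]); return d
E
python3 - <<'E'
from look import *
for c,n in (([.536,.028,.40],"wb"),([.451,-.255,.42],"wp")):
    p,q=camlook(c,np.radians(-90)); print(p, bot.ik(p,q))
    bot.reach(p,q); d=snap(n); print(monitor.get_state()["time_s"])
    print(proj(d,[c[0],c[1],.13]))
E
```

```text
[0.50483476 0.0267     0.22483178] [ 0.56711714 -0.12239876 -0.69406187  0.24640123 -0.74729842  0.84366663]
2.7083
[273.27586003 206.91327548]
[ 0.41983476 -0.2563      0.24483178] [-0.19934391 -0.12437472 -0.51655062 -0.07988341 -0.87229939  1.81208318]
3.8917
[272.85316567 206.75059281]
```

View pics/wb.png

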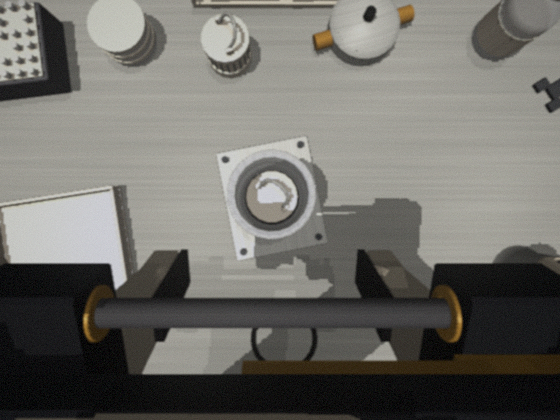

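View pics/wp.png

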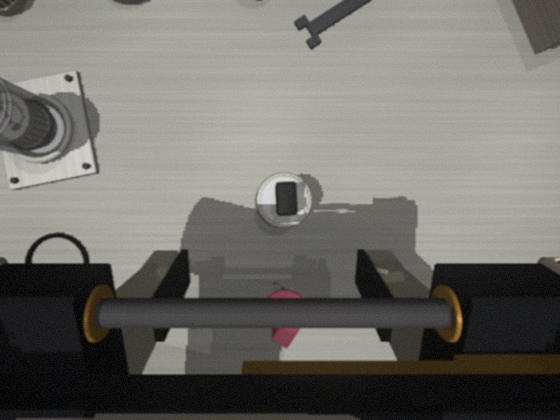

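```bash
python3 - <<'E'
from h import *
b=dict(np.load("pics/wb.npz")); p=dict(np.load("pics/wp.npz"))
crop(b,210,335,145,255,6,"pics/wbz.png")
crop(p,240,330,155,245,6,"pics/wpz.png")
# handle
g=p["frame"].max(2).copy(); m=(g<40).astype(np.uint8); m[:160]=0;m[240:]=0;m[:,:250]=0;m[:,320:]=0
cs,_=cv2.findContours(m,0,2); c=max(cs,key=cv2.contourArea); r=cv2.minAreaRect(c); print(r)
bx=cv2.boxPoints(r); B=np.array([onz(p,u,v,.167) for u,v in bx]); print(B.round(4),B.mean(0)); print([np.linalg.norm(B[i]-B[i-1]) for i in range(4)],[np.degrees(np.arctan2(*(B[i]-B[i-1])[1::-1])) for i in range(4)])
# tray from top view
t=dict(np.load("pics/top0.npz"))
P=cloud(p); 
for u,v in [(288,195),(287,205),(264,200)]: print(P[v,u])
E
```

```text
((293.2500305175781, 212.75003051757812), (1.4142134189605713, 0.7071067094802856), 45.0)
[[ 0.4467 -0.2698  0.167 ]
 [ 0.4471 -0.2702  0.167 ]
 [ 0.4463 -0.2709  0.167 ]
 [ 0.4459 -0.2706  0.167 ]] [ 0.44650538 -0.27036893  0.167     ]
[np.float64(0.001069003177417458), np.float64(0.0005344966789888076), np.float64(0.0010690018635114672), np.float64(0.0005344963164377256)] [np.float64(45.04236852913823), np.float64(-44.955511495822726), np.float64(-134.95765090536938), np.float64(135.04462935087318)]
[ 0.45995052 -0.26643215  0.16610372]
[ 0.4523653  -0.26569023  0.16585448]
[ 0.45711853 -0.24696895  0.11582141]
```

View pics/wbz.png

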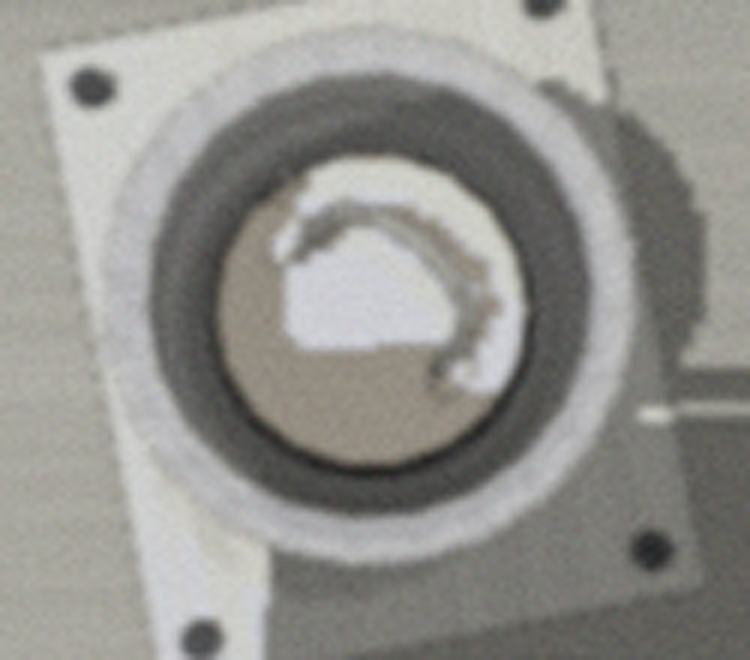

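View pics/wpz.png

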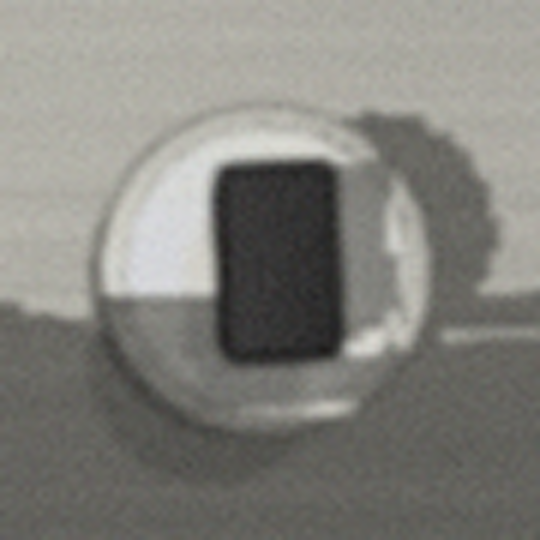

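The bail's feet are at crop pixels (290,250) and (440,380), and its crown bulges to the upper right. Next I'll fit the circles and the handle.

```bash
python3 - <<'E'
from h import *
b=dict(np.load("pics/wb.npz")); p=dict(np.load("pics/wp.npz")); t=dict(np.load("pics/top0.npz"))
f=lambda u,v,s=6,u0=210,v0=145:((u+.5)/s-.5+u0,(v+.5)/s-.5+v0)
def circ(pts,z):
    Q=np.array([onz(b,*f(*q),z)[:2] for q in pts]); A=np.c_[2*Q,np.ones(len(Q))]; s=np.linalg.lstsq(A,(Q**2).sum(1),rcond=None)[0]
    return s[:2].round(4), np.sqrt(s[2]+s[:2]@s[:2]).round(4)
print("rim outer",circ([(103,290),(635,285),(372,27),(370,562),(190,100),(545,490)],.13))
print("rim inner",circ([(152,300),(588,290),(372,75),(370,512)],.13))
print("cart top",circ([(218,310),(527,310),(372,155),(372,465)],.066))
h1=onz(b,*f(290,250),.072); h2=onz(b,*f(440,378),.072); cr=onz(b,*f(425,240),.090)
print(h1,h2,(h1+h2)/2,np.linalg.norm(h1-h2),np.degrees(np.arctan2(*(h2-h1)[1::-1])),cr, np.linalg.norm(cr[:2]-((h1+h2)/2)[:2]))
g=cv2.GaussianBlur(p["frame"],(3,3),0).max(2)
m=np.zeros_like(g); m[155:245,245:325]=(g[155:245,245:325]<85)
n,l,st,ce=cv2.connectedComponentsWithStats(m); k=l[193,287]; cs,_=cv2.findContours((l==k).astype(np.uint8),0,2); r=cv2.minAreaRect(cs[0]); print(r)
B=np.array([onz(p,u,v,.167) for u,v in cv2.boxPoints(r)]); print("handle",B.mean(0)); print([(round(np.linalg.norm(B[i]-B[i-1]),4),np.degrees(np.arctan2(*(B[i]-B[i-1])[1::-1])).round(1)) for i in range(4)])
b=p; f2=f
f=lambda u,v:f2(u,v,6,240,155)
print("pot/collar",circ([(93,265),(432,265),(265,100),(262,432)],.117))
E
```

```text
rim outer (array([0.5467, 0.0298]), np.float64(0.0358))
rim inner (array([0.5468, 0.0297]), np.float64(0.0294))
cart top (array([0.5466, 0.0294]), np.float64(0.0258))
[0.55618944 0.04293084 0.072     ] [0.53530228 0.01838111 0.072     ] [0.54574586 0.03065598 0.072     ] 0.032232943729571265 -130.39146006955994 [0.55667089 0.02129896 0.09      ] 0.014384364956234706
((286.5, 198.5), (33.0, 21.0), 90.0)
handle [ 0.45727307 -0.26525837  0.167     ]
[(np.float64(0.0249), np.float64(0.0)), (np.float64(0.0159), np.float64(-90.0)), (np.float64(0.0249), np.float64(-180.0)), (np.float64(0.0159), np.float64(90.0))]
pot/collar (array([ 0.4581, -0.2645]), np.float64(0.0253))
```

```bash
python3 - <<'E'
from h import *
b=dict(np.load("pics/wb.npz")); p=dict(np.load("pics/wp.npz")); t=dict(np.load("pics/top0.npz")); s=dict(np.load("pics/scene0.npz"))
for n,d,P in (("top",t,cloud(t)),("scene",s,cloud(s)),("wb",b,cloud(b)),("wp",p,cloud(p))):
    m=(np.abs(P[...,2]-.1305)<.003)&(np.linalg.norm(P[...,:2]-[.54,.028],axis=-1)<.055)
    Q=P[m]; A=np.c_[2*Q[:,:2],np.ones(len(Q))]
    if len(Q)>9: so=np.linalg.lstsq(A,(Q[:,:2]**2).sum(1),rcond=None)[0]; print(n,"rim",len(Q),so[:2],np.sqrt(so[2]+so[:2]@so[:2]), (Q.min(0)+Q.max(0))/2)
    m=(P[...,2]>.162)&(P[...,2]<.175)&(np.linalg.norm(P[...,:2]-[.457,-.263],axis=-1)<.04); Q=P[m]
    if len(Q)>5:print(n,"handle top",len(Q),Q.mean(0),(Q.min(0)+Q.max(0))/2)
    m=(np.abs(P[...,2])<.01)&(np.abs(P[...,0]-.5)<.3)&(np.abs(P[...,1])<.3);print("bench z",np.median(P[m][:,2]))
print(onz(s,294.5,193,.13), onz(t,262.5,222.5,.13))
print(proj(t,[.5467,.0297,.13]),proj(s,[.5467,.0297,.13]),proj(t,[.457,-.265,.167]),proj(s,[.457,-.265,.167]))
E
```

```text
top rim 212 [0.54446567 0.02939917] 0.032741223488506936 [0.54488132 0.02943733 0.12991153]
top handle top 103 [ 0.45536063 -0.26486257  0.16533925] [ 0.45523555 -0.26497794  0.16540046]
bench z -0.0007791549074814164
scene rim 175 [0.54775026 0.02750818] 0.03278140683157474 [0.54630339 0.02791727 0.13052181]
scene handle top 94 [ 0.46079904 -0.26780702  0.16673815] [ 0.45976862 -0.26669297  0.16646097]
bench z 0.0008508384729039242
wb rim 1637 [0.54673665 0.02958782] 0.03273398380729758 [0.54680911 0.02945905 0.12918636]
bench z -0.0010243703782059944
wp handle top 702 [ 0.4576164  -0.26531865  0.16557484] [ 0.45776197 -0.26540744  0.16527598]
bench z -0.0009980254631985503
[0.54490353 0.03002887 0.13      ] [0.53717789 0.02711972 0.13      ]
[261.40134747 218.05083002] [294.99615687 193.3947223 ] [406.67038848 262.04257144] [166.67462784 231.24457095]
```

Bowl axis (0.5466, 0.0295) and handle (0.4575, −0.265) agree across three views to about 2 mm. The hinge line is at about 50°, and the bail leans toward about −40°. Now I'll grasp the hook.

```bash
python3 - <<'E'
from look import *
p=dict(np.load("pics/wp.npz")); P=cloud(p)
m=(P[...,2]>.160)&(P[...,2]<.175)&(np.linalg.norm(P[...,:2]-[.457,-.263],axis=-1)<.03); Q=P[m][:,:2]
w,v=np.linalg.eigh(np.cov(Q.T)); print(np.sqrt(w*12), np.degrees(np.arctan2(v[1,1],v[0,1]))%180)
a=np.arctan2(v[1,1],v[0,1]); a=(a+np.pi/2)%np.pi-np.pi/2
if abs(a)>.2: raise SystemExit
yaw=a-np.pi/2; q=down(yaw); print(np.degrees(yaw))
np.save("yawh.npy",yaw)
bot.gripper_to(.05)
bot.reach([.4575,-.2652,.21],q)
hit=bot.servo_line([.4575,-.2652,.125],speed=.12,force_limit=8); print(hit,monitor.get_state()["eef_pos"])
f0=monitor.get_state()["contact_force"]
bot.gripper_to(.01)
s=monitor.get_state(); print(s["gripper_width"],f0,s["contact_force"],s["time_s"],s["eef_pos"])
snap("g1")
E
```

```text
[0.01584586 0.0255847 ] 2.434240567736083
-87.56575943226392
False [ 0.4579164  -0.2654461   0.12609931]
0.015884093716379364 [ 0.8055215  -0.0059025  -0.65868117] [-0.33662628 -0.35139506  1.33723782] 6.6417 [ 0.45758473 -0.2652879   0.12511212]
```

View pics/g1.png

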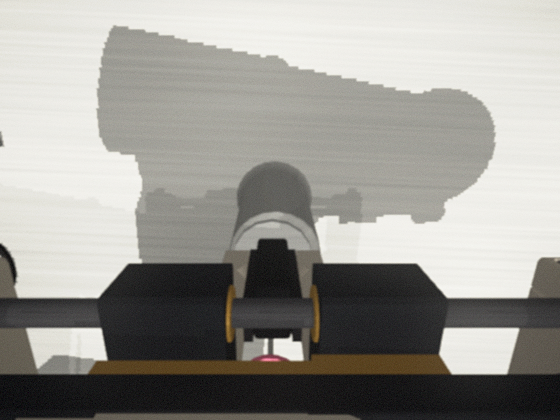

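```bash
cat >> h.py <<'E'
C=np.array([.5466,.0295]); YB=np.radians(-40.5); U=np.array([np.cos(YB),np.sin(YB)]); OFF=-.101  # bar z - tcp z
E
python3 - <<'E'
from look import *
s0=monitor.get_state()
bot.servo_line([.4575,-.2652,.27],speed=.15)
st=monitor.get_state(); print(st["contact_force"],st["gripper_width"],st["eef_pos"])
c=C-.0045*U
bot.reach([c[0],c[1],.27],down(YB))
st=monitor.get_state(); print(st["eef_pos"],st["time_s"],st["joints"])
snap("a_s","scene"); snap("a_t","top")
d=dict(np.load("pics/a_s.npz")); crop(d,230,360,60,260,4 if False else 3,"pics/a_sz.png")
print(proj(d,[c[0],c[1],.169]),proj(d,[*(c+.011*U),.169]),proj(d,[*(c-.011*U),.169]))
E
```

```text
[ 0.26657925  0.80022777 -1.12241099] 0.016355540701036782 [ 0.45693128 -0.26493133  0.26885444]
[0.54300913 0.03164408 0.26984014] 8.9917 [ 4.18690157e-01  1.16587277e-01 -2.09397106e-01  1.59921683e-04
 -1.24535239e+00  2.01458679e+00]
[294.97479419 179.16884352] [295.77514415 182.14301438] [294.18721032 176.24211256]
```

View pics/a_sz.png

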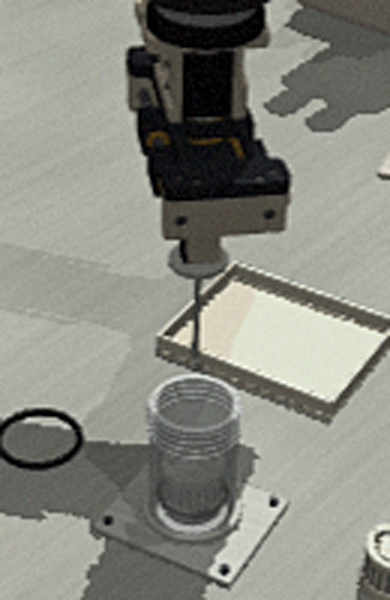

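```bash
python3 - <<'E'
from look import *
def go(off,z,speed,fl=None):
    c=C+off*U; r=bot.servo_line([c[0],c[1],z-OFF],speed=speed,force_limit=fl); st=monitor.get_state(); e=st["eef_pos"]
    print("hit",r,"bar: u %.4f v %.4f z %.4f"%((e[:2]-C)@U,(e[:2]-C)@[-U[1],U[0]],e[2]+OFF),"F",st["contact_force"].round(2),"t %.2f"%st["time_s"]); return r
h=go(-.0045,.105,.10,5)
if not h: h=go(-.0045,.076,.04,3)
if not h: go(.0075,.076,.02,3)
snap("b_s","scene"); d=dict(np.load("pics/b_s.npz")); crop(d,250,340,130,260,4,"pics/b_sz.png")
snap("b_w","wrist")
E
```

```text
hit False bar: u -0.0041 v 0.0002 z 0.1055 F [-0.31  0.08 -1.39] t 9.88
hit False bar: u -0.0044 v 0.0001 z 0.0762 F [ 0.44 -0.41 -1.76] t 10.76
hit False bar: u 0.0075 v -0.0001 z 0.0759 F [-0.26  0.61 -1.87] t 11.51
```

View pics/b_sz.png

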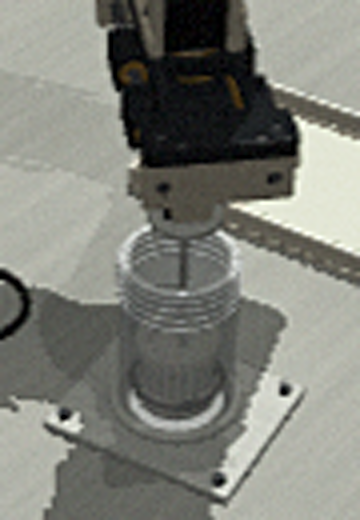

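View pics/b_w.png

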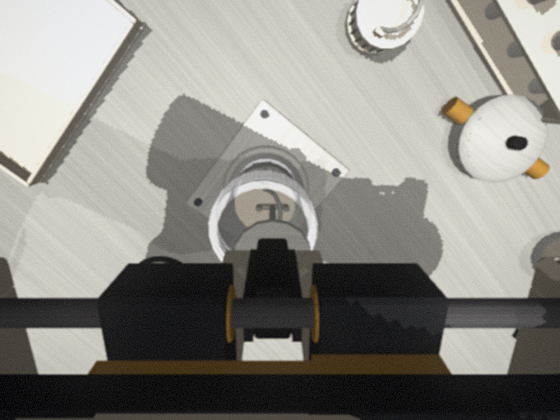

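```bash
python3 - <<'E'
from h import *
d=dict(np.load("pics/b_w.npz")); crop(d,205,325,140,240,6,"pics/b_wz.png")
for o in (.0075,):
  for k in (-.011,0,.011): print((proj(d,[*(C+(o+k)*U),.076])-[205,140])*6)
V=np.array([-U[1],U[0]])
print("bail expected",[((proj(d,[*(C+a*U+b*V),z])-[205,140])*6).round() for a,b,z in ((.013,0,.09),(0,.015,.072),(0,-.015,.072),(.0065,.013,.081),(.0065,-.013,.081),(-.013,0,.09))])
E
```

```text
[329.59752184 409.42515416]
[410.8850709  409.49929163]
[492.17623349 409.57343239]
bail expected [array([454., 444.]), array([355., 295.]), array([357., 503.]), array([404., 327.]), array([403., 513.]), array([252., 443.])]
```

View pics/b_wz.png

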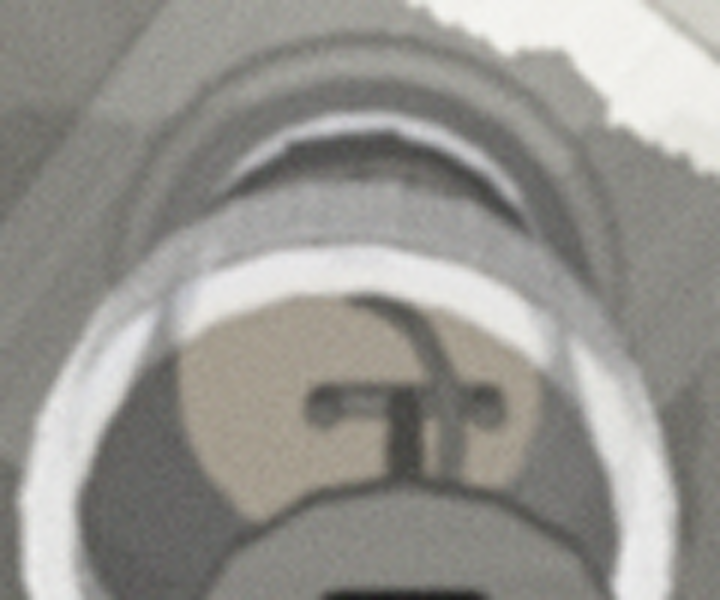

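The picture shows the wire (about (450,430)) inside the throat, between the shank at (405,430) and the right tip at (488,400). It leans toward +U as measured. Next: raise the bail upright, then pull gently.

```bash
cat >> look.py <<'E'
def go(off,z,speed,fl=None,quiet=False):
    c=C+off*U; r=bot.servo_line([c[0],c[1],z-OFF],speed=speed,force_limit=fl); st=monitor.get_state(); e=st["eef_pos"]
    print("hit",r,"bar: u %.4f v %.4f z %.4f"%((e[:2]-C)@U,(e[:2]-C)@[-U[1],U[0]],e[2]+OFF),"F",st["contact_force"].round(2),"t %.2f"%st["time_s"]); return r
E
python3 - <<'E'
from look import *
go(.0075,.083,.03,4)
go(.001,.0855,.03,4)
go(-.0057,.0875,.03,4)
h=go(-.0057,.0905,.01,10)
h=go(-.0057,.093,.01,17)
snap("c_w")
d=dict(np.load("pics/c_w.npz")); crop(d,205,325,140,240,6,"pics/c_wz.png")
E
```

```text
hit False bar: u 0.0076 v 0.0002 z 0.0834 F [ 0.05 -0.19 -1.8 ] t 11.99
hit False bar: u 0.0008 v 0.0001 z 0.0856 F [-0.84  0.2  -1.44] t 12.38
hit False bar: u -0.0059 v 0.0001 z 0.0877 F [-1.07  0.31 -2.19] t 12.76
hit False bar: u -0.0058 v -0.0002 z 0.0901 F [ 0.72 -0.12 -4.94] t 13.21
hit False bar: u -0.0061 v -0.0006 z 0.0923 F [  1.05  -0.28 -12.95] t 13.61
```

View pics/c_wz.png

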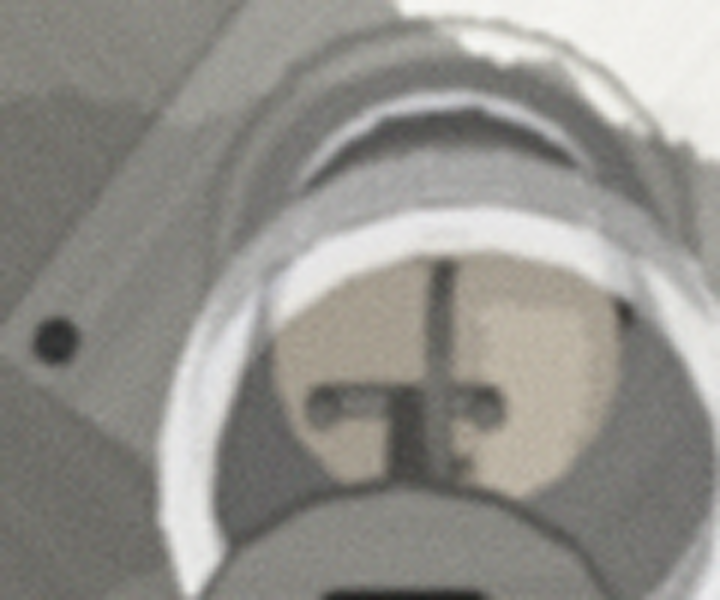

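```bash
python3 - <<'E'
from look import *
for z in (.095,.098,.102,.106,.110,.114):
    if go(-.0057,z,.012,7): 
        print("STOP?"); 
        if monitor.get_state()["contact_force"][2]<-19: break
E
```

```text
hit False bar: u -0.0057 v -0.0000 z 0.0951 F [  0.36   1.   -10.98] t 13.97
hit False bar: u -0.0056 v 0.0001 z 0.0983 F [ -0.37  -0.57 -10.16] t 14.38
hit False bar: u -0.0056 v 0.0001 z 0.1022 F [ 0.4  -0.18 -9.8 ] t 14.86
hit False bar: u -0.0051 v 0.0007 z 0.1072 F [-0.04  0.51 -4.09] t 15.34
hit False bar: u -0.0056 v 0.0000 z 0.1101 F [ 0.28  0.04 -4.27] t 15.82
hit False bar: u -0.0057 v 0.0000 z 0.1141 F [-0.47 -0.41 -3.69] t 16.31
```

The cartridge broke free at about 11.5 N and now hangs at about 2.5 N. I'll raise it clear and measure the tray.

```bash
python3 - <<'E'
from look import *
go(-.0057,.150,.06,6)
go(-.0057,.240,.10,6)
d=snap("d_s","scene"); t=snap("d_t","top"); snap("d_w")
crop(d,220,370,40,270,2.5,"pics/d_sz.png")
for n in ("top0","scene0"):
    t=dict(np.load(f"pics/{n}.npz")); P=cloud(t)
    hsv=cv2.cvtColor(t["frame"],cv2.COLOR_RGB2HSV)
    m=(np.abs(P[...,0]-.45)<.13)&(np.abs(P[...,1]-.27)<.12)&(np.abs(P[...,2]-.022)<.004)
    Q=P[m][:,:2].astype(np.float32); r=cv2.minAreaRect(Q*1000); print(n,"rim",len(Q),r)
    m=(np.abs(P[...,0]-.45)<.04)&(np.abs(P[...,1]-.27)<.04); print("floor z",np.median(P[m][:,2]))
E
```

```text
hit False bar: u -0.0059 v -0.0001 z 0.1498 F [-0.77  0.07 -4.02] t 17.06
hit False bar: u -0.0060 v -0.0003 z 0.2392 F [ 0.05 -0.08 -4.6 ] t 18.11
top0 rim 507 ((453.6869201660156, 269.94842529296875), (190.1889190673828, 150.9314727783203), 8.95879077911377)
floor z 0.0032137641440846097
scene0 rim 344 ((456.5436096191406, 268.65618896484375), (192.5613555908203, 156.07078552246094), 9.4071626663208)
floor z 0.004759402614836046
```

View pics/d_sz.png

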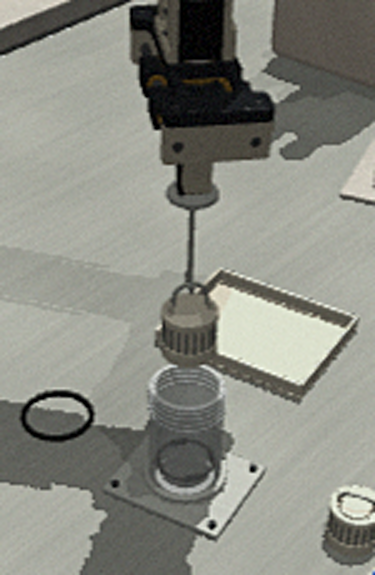

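View pics/d_w.png

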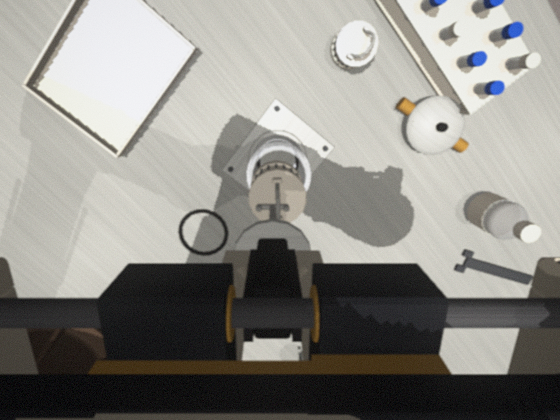

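The scene shows the cartridge hanging upright over the bowl. The tray centre is (0.455, 0.2695) and its floor about 4 mm up.

```bash
python3 - <<'E'
from look import *
import look
T=np.array([.455,.2695]); np.save("T.npy",T)
look.C=T
go(-.0057,.235,.16)
bot.hold(.4)
go(-.0057,.120,.10)
go(-.0057,.085,.05,2.5)
bot.hold(.3)
print(monitor.get_state()["contact_force"])
d=snap("e_s","scene"); crop(d,250,400,80,210,4,"pics/e_sz.png")
E
```

```text
hit False bar: u -0.0051 v -0.0003 z 0.2351 F [ 0.1  -0.5  -4.14] t 20.02
hit False bar: u -0.0056 v 0.0005 z 0.1207 F [ 0.7   0.39 -3.53] t 21.72
hit False bar: u -0.0056 v 0.0002 z 0.0852 F [ 0.67  0.49 -3.45] t 22.57
[ 0.39449526  0.16519793 -4.22216326]
```

View pics/e_sz.png

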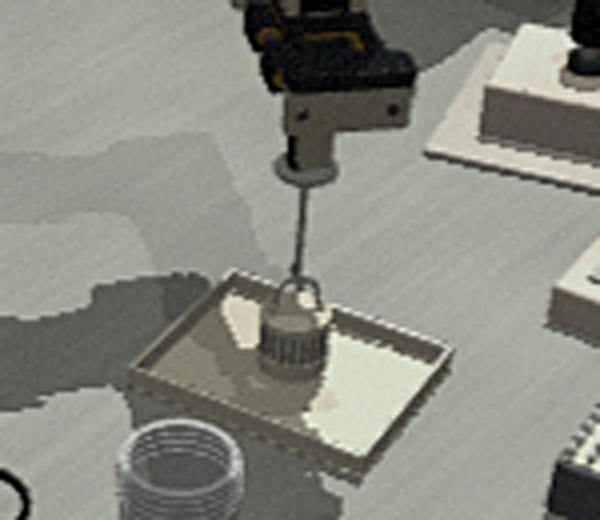

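Upright, centred in the tray and about 11 mm above the floor. I'll lower it in small steps while watching the load.

```bash
python3 - <<'E'
from look import *
import look
look.C=np.load("T.npy")
def fz():
    v=[]
    for _ in range(4): bot.hold(.04); v.append(monitor.get_state()["contact_force"][2])
    return np.mean(v)
go(-.0057,.0765,.025,2.5)
f0=fz(); print("f0",f0)
z=.0765
while z>.068:
    z-=.001; go(-.0057,z,.012); f=fz(); print(z,f)
    if f>-2.4: break
E
```

```text
hit False bar: u -0.0057 v -0.0001 z 0.0763 F [ 0.13 -0.06 -4.18] t 23.41
f0 -3.801608605553398
hit False bar: u -0.0057 v -0.0001 z 0.0755 F [-0.48  0.27 -3.41] t 23.82
0.0755 -4.141333941471248
hit False bar: u -0.0057 v 0.0001 z 0.0745 F [-0.13  0.53 -3.32] t 24.24
0.0745 -3.4005244552747484
hit False bar: u -0.0056 v 0.0002 z 0.0737 F [ 0.27 -0.03 -2.18] t 24.66
0.0735 -1.43354480273846
```

It touched down at bar z 0.0737, as predicted. Now I'll free the hook by reversing the entry path.

```bash
python3 - <<'E'
from look import *
import look
look.C=np.load("T.npy")
go(-.0057,.0715,.02,2.5)
h=go(.001,.0695,.02,2.5)
if not h: h=go(.0075,.067,.02,2.5)
if not h: h=go(.0075,.060,.02,2.5)
d=snap("f_w"); V=np.array([-U[1],U[0]])
crop(d,205,325,140,240,6,"pics/f_wz.png")
E
```

```text
hit False bar: u -0.0057 v -0.0001 z 0.0713 F [-0.4  -0.08 -1.68] t 25.07
hit False bar: u 0.0011 v -0.0001 z 0.0694 F [ 0.39 -0.09 -2.13] t 25.57
hit False bar: u 0.0075 v -0.0000 z 0.0669 F [-0.63  0.5  -1.29] t 26.07
hit False bar: u 0.0075 v -0.0002 z 0.0598 F [-0.99  0.11 -2.58] t 26.57
```

View pics/f_wz.png

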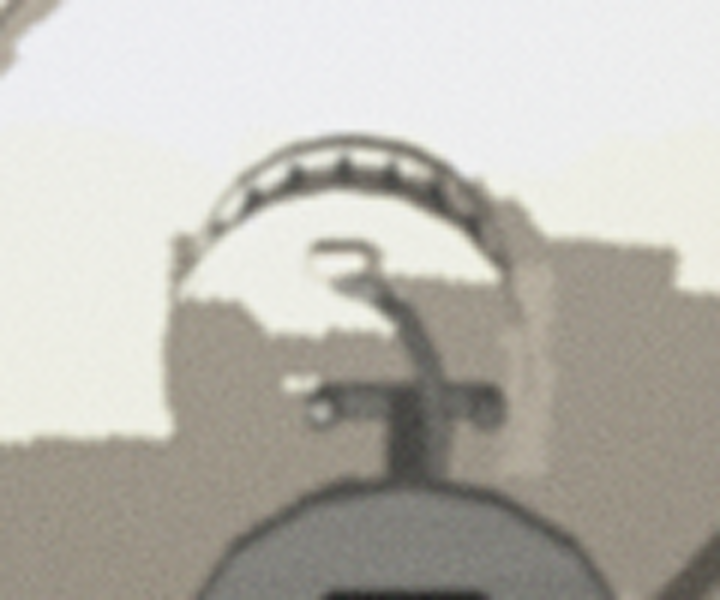

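The bail leans to +U with the wire above the tip. I'll back the tip out from under it and rise with a force guard.

```bash
python3 - <<'E'
from look import *
import look
look.C=np.load("T.npy")
h=go(-.0065,.060,.025,2.5)
if not h: h=go(-.0065,.080,.03,2)
if not h: h=go(-.0065,.095,.05,2)
if not h: h=go(-.0065,.15,.10,4)
d=snap("g_s","scene"); crop(d,250,400,80,210,4,"pics/g_sz.png")
E
```

```text
hit False bar: u -0.0066 v 0.0000 z 0.0601 F [-0.27 -0.16 -1.23] t 27.33
hit False bar: u -0.0065 v -0.0001 z 0.0799 F [-0.52  1.03 -1.67] t 28.15
hit True bar: u -0.0067 v -0.0007 z 0.0827 F [ 0.69  0.18 -1.7 ] t 28.36
```

View pics/g_sz.png

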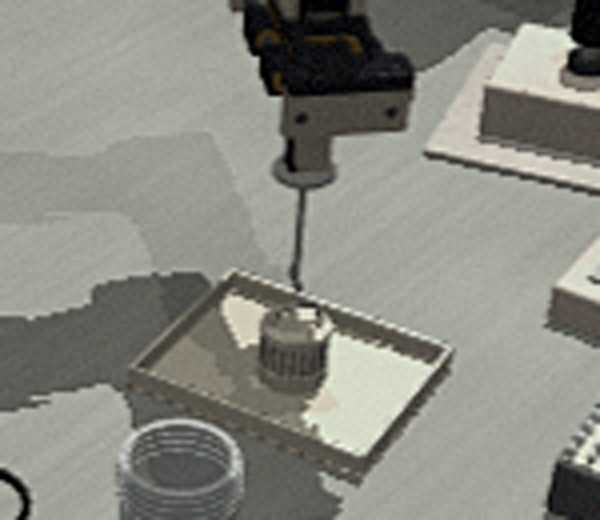

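The hook is free: its bar is above the crown, and the last "hit" was force noise. I'll go up and look at the pot mouth with the hook out, since the bar has only about 2.5 mm clearance in the bore.

```bash
python3 - <<'E'
from look import *
import look
look.C=np.load("T.npy"); yh=float(np.load("yawh.npy"))
go(-.0065,.215,.15)
bot.reach([.405,-.265,.316],down(yh))
st=monitor.get_state(); print(st["eef_pos"],st["time_s"],st["gripper_width"])
bot.hold(.2)
for n in ("wrist","top","scene"):
    d=snap("h_"+n,n); P=cloud(d)
    m=(np.abs(P[...,2]-.112)<.004)&(np.linalg.norm(P[...,:2]-[.458,-.2645],axis=-1)<.035); Q=P[m]
    if len(Q)<10: continue
    A=np.c_[2*Q[:,:2],np.ones(len(Q))]; so=np.linalg.lstsq(A,(Q[:,:2]**2).sum(1),rcond=None)[0]
    print(n,len(Q),so[:2],np.sqrt(so[2]+so[:2]@so[:2]),(Q.min(0)+Q.max(0))/2,Q.max(0)-Q.min(0))
    print(proj(d,[.458,-.2645,.112]))
E
```

```text
hit False bar: u -0.0067 v -0.0005 z 0.2138 F [-0.13  0.07 -1.74] t 29.45
[ 0.40544496 -0.26448531  0.315926  ] 31.4 0.01556581059489523
wrist 1169 [ 0.45787124 -0.2654402 ] 0.02136415563146821 [ 0.45813081 -0.26573133  0.11052213] [0.05110564 0.05114505 0.00489536]
[275.83375038 129.43726081]
scene 274 [ 0.45975535 -0.26720565] 0.021671675838866273 [ 0.45870729 -0.26672933  0.11199314] [0.05178555 0.05173599 0.00791666]
[171.74084585 249.95234241]
```

View pics/h_wrist.png

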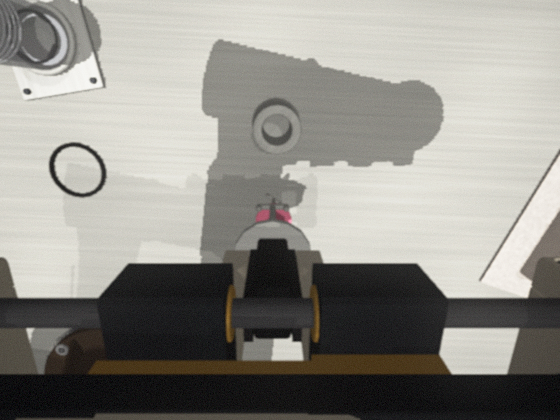

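```bash
python3 - <<'E'
from h import *
d=dict(np.load("pics/h_wrist.npz")); crop(d,225,325,90,230,4,"pics/h_wz.png")
e=np.array([.405,-.2652]); yh=float(np.load("yawh.npy")); u=np.array([np.cos(yh),np.sin(yh)])
for k in (-.011,0,.011): print((proj(d,[*(np.array([.4053,-.2648])+k*u),.215])-[225,90])*4)
print((proj(d,[.4580,-.2654,.112])-[225,90])*4)
E
```

```text
[143.15498187 468.48669427]
[197.39914008 468.59682181]
[251.64253005 468.7069478 ]
[206.74208036 157.90420978]
```

View pics/h_wz.png

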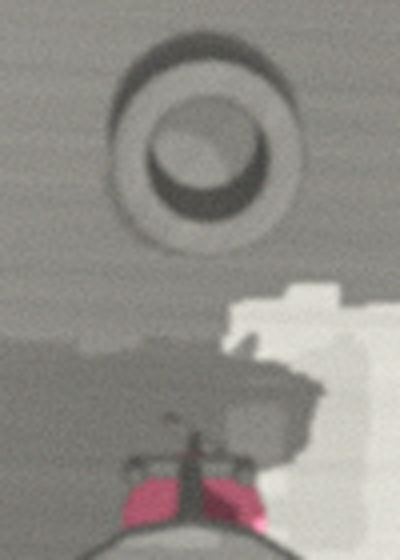

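Pot and bar measured in the same image put the right TCP target at about (0.4577, −0.2663). I'll insert with a force guard.

```bash
python3 - <<'E'
from look import *
def dn(z,s,fl):
    r=bot.servo_line([.4577,-.2663,z],speed=s,force_limit=fl); st=monitor.get_state(); print(r,st["eef_pos"].round(4),st["contact_force"].round(2),"%.2f"%st["time_s"]); return r
bot.servo_line([.4577,-.2663,.26],speed=.12)
h=dn(.222,.08,None)
bot.hold(.15)
d=snap("i_s","scene"); crop(d,120,220,160,300,4,"pics/i_sz.png")
h=dn(.195,.03,4)
E
```

```text
False [ 0.4579 -0.2665  0.2223] [-0.35 -0.45 -1.  ] 33.17
False [ 0.4578 -0.2664  0.1952] [ 0.39 -0.89 -1.41] 34.42
```

View pics/i_sz.png

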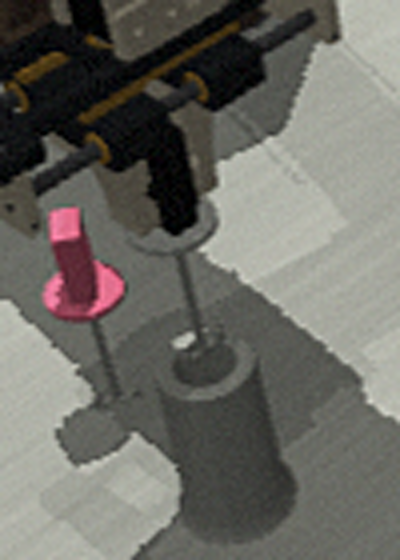

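The bar is in the bore with no contact. Continuing down.

```bash
python3 - <<'E'
from look import *
def dn(z,s,fl):
    r=bot.servo_line([.4577,-.2663,z],speed=s,force_limit=fl); st=monitor.get_state(); print(r,st["eef_pos"].round(4),st["contact_force"].round(2),"%.2f"%st["time_s"]); return r
h=dn(.137,.06,4)
if not h: h=dn(.1253,.02,3)
E
```

```text
False [ 0.458  -0.2664  0.1374] [ 0.36  0.81 -0.94] 35.53
True [ 0.4574 -0.2662  0.1251] [-0.59  0.35  4.82] 36.12
```

```bash
python3 - <<'E'
from look import *
bot.gripper_to(.05)
bot.servo_line([.4577,-.2663,.23],speed=.12)
p,q=camlook([.455,-.1,.5],np.radians(-90))
print(monitor.get_state()["time_s"])
bot.reach([.40,.05,.36],down(np.radians(-87)))
for n in ("scene","top"): snap("j_"+n,n)
print(monitor.get_state()["time_s"])
d=dict(np.load("pics/j_scene.npz")); crop(d,120,220,160,300,4,"pics/j1.png"); crop(d,250,400,80,260,3,"pics/j2.png")
cv2.imwrite("pics/j3.png",np.hstack([cv2.resize(cv2.imread("pics/j1.png"),(400,560)),cv2.resize(cv2.imread("pics/j2.png"),(400,480))[:480].copy() if False else cv2.copyMakeBorder(cv2.resize(cv2.imread("pics/j2.png"),(400,480)),0,80,0,0,0)]))
E
```

```text
37.9417
39.35
```

View pics/j3.png

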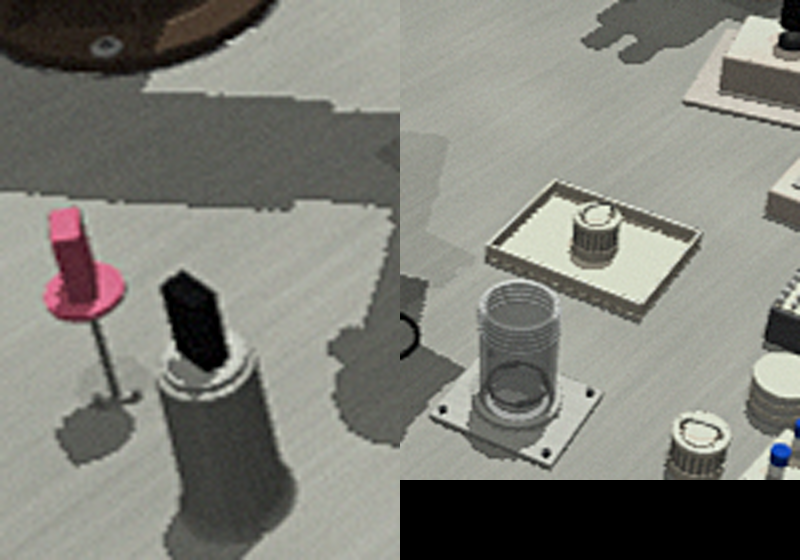

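View pics/j_top.png

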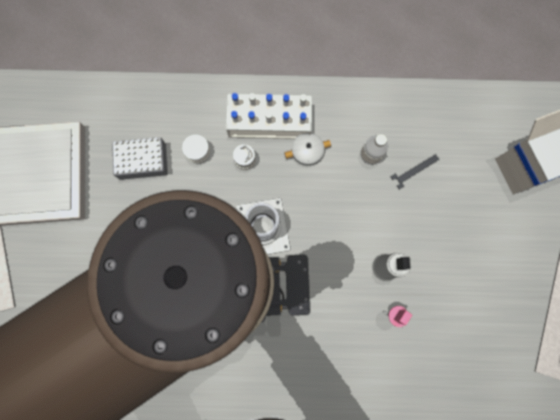

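The hook sits in its pot, the cartridge stands upright in the tray with its bail flopped and free, the bowl is empty, and the bystanders haven't moved. Handing in.

```bash
python3 - <<'E'
from bench import bot,monitor
bot.finish_job(); print(monitor.get_state()["time_s"])
E
```

```text
the job is handed in; nothing more can be done
the job is handed in; nothing more can be done
```

The spent cartridge is out of the bowl and standing upright in the middle of the white tray. The hook is hanging back in its pot, and the job was handed in at about 39 s of the 72 s allowed.

- **Finding and hooking the bail:** The wrist camera showed the bail leaning towards about −40° in the bench frame. A close-up confirmed the wire was in the hook's throat before I pulled.
- **Drawing it out:** I tipped the bail upright and pulled in line with the bore. The highest reading between pull steps was about 11.5 N net; after that the cartridge hung free at about 2.5 N.
- **Setting down and freeing the hook:** I lowered it in 1 mm steps until the load came off, at the height I had predicted. Then I backed the hook out from under the bail without touching anything else.
- **Hanging the hook back:** The bar went into the pot's bore with no contact, and the collar met the rim with about 5 N.

**Last checks:** The final scene view showed the cartridge upright with its bail flopped free, the bowl empty, the hook seated in its pot and the pink look-alike untouched. The other items looked unmoved, but the arm hid the tray and the rubber ring in the final top view, so I checked the tray in the scene view only. The ring showed only at the edge of the scene crop I viewed, so I did not really check it.

**Disagreements:**
- My first rough pixel reading of the top view was about 10 mm off for the bowl. The depth readings from three cameras agreed to about 2 mm, and I used those.
- One force stop while lifting the hook clear of the cartridge was sensor noise: a picture showed the hook already free.

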